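# Tag the tired spring rest

## Robot

A 6-joint arm with a two-finger parallel gripper is mounted at the origin on the work surface. World frame = base frame: x ahead of the robot, y to its left, z up, the work surface at z = 0. Lengths are in mm, angles in rad, forces in N, time in s.
With the tool pointing down it reaches from about 325 to 900 mm from the base axis. Payload 6.1 kg.
Tool frame: the origin (TCP) lies on the mounting face of the last link; the fingertips stand 173 mm ahead of it and the grasp point (between the pads) lies 155 mm ahead of it; z points along the fingers, y is the direction in which the jaws open and shut (so a half turn about z gives the same grasp; the last joint's range is limited). The gripper opens to 85 mm and grips with 20 to 120 N. Pads are 22 mm wide; open, the fingers measure 114 mm over their backs; the gripper's body (76 mm by 85 mm) begins 54 mm behind the grasp point. The pads swing forward as they close: fully open they stand 13 mm farther back than shut.
Start: joints at [1.206, 0.22, 1.526, -0, 1.395, -0.126], TCP at [147.835, 607.258, 404.7] pointing down, gripper open.
Joint ranges: [-2.98, 2.98], [-0.91, 2.08], [0.09, 2.57], [-1.24, 4.39], [0.2, 2.65], [-2.68, 2.68]. Speed limits (rad/s): [2.57, 2.57, 3.01, 3.14, 3.14, 3.14].

## Interface

Orientations are given as a unit quaternion [w, x, y, z].
In Python, from cell import ctrl gives the robot as it stands. The module is installed in compiled form; this text tells all that it offers.
- The arm moves only by the tool jog_arm, never from a script. Its argument "series" is one flat list of numbers, 5 for each row, row after row: the finger opening in mm, from 0 to 85.4, then the shift along the tool's x, y, z in mm, then the turn about the tool's z in degrees. A call has 1 to 20 rows; each row is the pose to reach, as a shift and turn from the pose commanded when the call began, along the tool's axes at that moment; what a row does not reach only later rows make up. A row lasts 1/8 s, in which the tool goes at most 62.5 mm and 10.7 degrees, less where a joint would pass 70% of its speed; a pose out of reach is approached as far as the arm can. A call with a gripper value outside its range is refused whole. The fingers move at their own pace and stop on an object; "squeeze" is the grip in N (left out, the last holds). Time passes only in rows, so rows that repeat a pose let the fingers close. It gives the time, the measured TCP pose, the force and the opening at its end, in the units of the state.
- ctrl.observe(): the state, without advancing time (a new reading comes with each control period).
- ctrl.camera(name): name is "scene" or "side" or "wrist"; returns the picture (384x512x3 uint8, blue, green, red); there is no depth.
- ctrl.camera_params(name): a dict with "vertical_fov" (degrees; the focal length in pixels is half the picture's height over the tangent of half this angle, whatever the lens; pixels are square), "cx", "cy" (the principal point, pixels), "k1" (the pictures are not rectified: a ray, as slopes to the right and down, at radius r is drawn at 1 + k1 r^2 times it, then the intrinsics apply), "rvec" (rotation vector, rad) and "tvec" (3), from world to camera coordinates, as OpenCV has them; the wrist camera has in their place "tool_from_camera" (4x4, takes a point from camera to tool coordinates, whose origin is the TCP and whose axes are the flange's). Camera axes: x right, y down, z forward; pixel columns grow to the right and rows downward; lengths in mm; the calibration is good to about 2 mm. A picture is of the moment at which its call begins: read the wrist's pose just before it. camera_params takes no time and is no camera call.
- ctrl.hand_in(): hands the job in, once; it reports no verdict.
The state is a dict: "t": time; "qpos": joint angles; "joint_velocities": joint speeds; "effort": joint torques, N m; "tool_pos": TCP position; "eef_rot": TCP orientation; "ft_force": force on the tool from outside, world axes, zero at the start; "ft_torque": the same for the moment, N m; "finger_gap": opening from 0.0 (shut) to 1.0 (fully open).
Only numpy, scipy, OpenCV 4.12 (cv2) and the standard library are available. Lean on these libraries where they do the work, as an engineer would, in place of code of your own. Each camera call takes 0.05 s, during which the arm holds its last target. There are 200 camera calls.

## Task

One of the three green spring rests on the carving bench has a tired spring. Going along the row from the robot's left to its right, press each round cork pad well in (about half its travel) to feel how soft it is; then, once all three have been tried, push the red tag of the softest rest fully down and let go. Leave the other two tags up, and don't pick up or shift anything else on the bench.

Things in the scene. Friction and masses are not known exactly. Their poses are not given: they have to be found in the camera images.
- rest_a: one of three look-alike sprung work rests bolted to the bench in a row: left (y above 0.15), middle (y near 0), right (y below -0.15), in changing order, turned up to 0.3 rad. Green plate 126 (own x) x 76 x 8 mm; origin under its centre, z up. Round pad centred 25 mm towards its own +x, red tag 45 mm towards its -x (robot's side)
- pad_a_top (a point): centre of the top face of rest_a's pad: a cork-faced disc 48 mm across, 75 mm above the bench when up; moves with the pad. Its visible coil spring is the same on all three
- pad_a (a joint): how far rest_a's pad is pressed straight down, m: 0 up, 0.012 on its stop; it springs back when let go. Bottoming it takes about 5 N on the softest rest and about 13 N and 19 N on the other two, the force growing evenly with depth
- tag_a_top (a point): centre of the top face of rest_a's red tag, 20 mm (along the rest's x) x 26 mm, 60 mm above the bench when fully up, 46 mm when fully down; its grey guide block (26 x 36 mm) ends 34 mm above the bench
- tag_a (a joint): how far rest_a's red tag is pushed straight down, m: 0 up (starts at 0 to 0.002), 0.014 fully down; moves against a steady friction of about 2.5 N and stays where it is left
- rest_b: one of three look-alike sprung work rests bolted to the bench in a row: left (y above 0.15), middle (y near 0), right (y below -0.15), in changing order, turned up to 0.3 rad. Green plate 126 (own x) x 76 x 8 mm; origin under its centre, z up. Round pad centred 25 mm towards its own +x, red tag 45 mm towards its -x (robot's side)
- pad_b_top (a point): centre of the top face of rest_b's pad: a cork-faced disc 48 mm across, 75 mm above the bench when up; moves with the pad. Its visible coil spring is the same on all three
- pad_b (a joint): how far rest_b's pad is pressed straight down, m: 0 up, 0.012 on its stop; it springs back when let go. Bottoming it takes about 5 N on the softest rest and about 13 N and 19 N on the other two, the force growing evenly with depth
- tag_b_top (a point): centre of the top face of rest_b's red tag, 20 mm (along the rest's x) x 26 mm, 60 mm above the bench when fully up, 46 mm when fully down; its grey guide block (26 x 36 mm) ends 34 mm above the bench
- tag_b (a joint): how far rest_b's red tag is pushed straight down, m: 0 up (starts at 0 to 0.002), 0.014 fully down; moves against a steady friction of about 2.5 N and stays where it is left
- rest_c: one of three look-alike sprung work rests bolted to the bench in a row: left (y above 0.15), middle (y near 0), right (y below -0.15), in changing order, turned up to 0.3 rad. Green plate 126 (own x) x 76 x 8 mm; origin under its centre, z up. Round pad centred 25 mm towards its own +x, red tag 45 mm towards its -x (robot's side)
- pad_c_top (a point): centre of the top face of rest_c's pad: a cork-faced disc 48 mm across, 75 mm above the bench when up; moves with the pad. Its visible coil spring is the same on all three
- pad_c (a joint): how far rest_c's pad is pressed straight down, m: 0 up, 0.012 on its stop; it springs back when let go. Bottoming it takes about 5 N on the softest rest and about 13 N and 19 N on the other two, the force growing evenly with depth
- tag_c_top (a point): centre of the top face of rest_c's red tag, 20 mm (along the rest's x) x 26 mm, 60 mm above the bench when fully up, 46 mm when fully down; its grey guide block (26 x 36 mm) ends 34 mm above the bench
- tag_c (a joint): how far rest_c's red tag is pushed straight down, m: 0 up (starts at 0 to 0.002), 0.014 fully down; moves against a steady friction of about 2.5 N and stays where it is left
- cork_block: a cork sanding block, 36 x 26 x 24 mm; loose, at the far side of one of the rests; to be left alone. Origin at its underside's centre
- rosette: a small turned wooden rosette, 42 mm across, 28 mm tall; loose, at the far side of one of the rests; to be left alone. Origin at its underside's centre
- ferrule: a brass ferrule (tube), 32 mm across, 30 mm tall; loose, at the far side of one of the rests; to be left alone. Origin at its underside's centre
- blower: a red rubber dust-blower bulb standing upright, 60 mm across, 80 mm tall; loose, beyond the rests; to be left alone. Origin at its underside's centre
- oil_jar: an amber glass jar with a steel cap, 64 mm across, 90 mm tall; loose, beyond the rests; to be left alone. Origin at its underside's centre
- mallet: a carver's round wooden mallet standing on its head, 72 mm across, 190 mm tall; loose, left (+y) of the rests; to be left alone. Origin at its underside's centre
- gouge: a carving gouge lying flat, about 230 mm long along its x axis, 24 mm high; loose, right (-y) of the rests; to be left alone. Origin at its underside, on the line of its handle axis

How it is judged (in metres and radians):
On the way, in this order (a step that is already met when the one before it is completed fails the run):
1. the left rest's pad is pressed at least 3 mm (((world y of rest_a above 0.11 m and value of joint pad_a above 0.003 m) or (world y of rest_b above 0.11 m and value of joint pad_b above 0.003 m) or (world y of rest_c above 0.11 m and value of joint pad_c above 0.003 m))), for 0.05 s.
2. the middle rest's pad is pressed at least 3 mm (((world y of rest_a between -0.11 and 0.11 m and value of joint pad_a above 0.003 m) or (world y of rest_b between -0.11 and 0.11 m and value of joint pad_b above 0.003 m) or (world y of rest_c between -0.11 and 0.11 m and value of joint pad_c above 0.003 m))), for 0.05 s.
3. the right rest's pad is pressed at least 3 mm (((world y of rest_a below -0.11 m and value of joint pad_a above 0.003 m) or (world y of rest_b below -0.11 m and value of joint pad_b above 0.003 m) or (world y of rest_c below -0.11 m and value of joint pad_c above 0.003 m))), for 0.05 s.
4. the softest rest's tag is pushed down at least 11 mm of its 14 (((value of joint tag_a above 0.011 m and value of joint pad_a above 7e-05 m) or (value of joint tag_b above 0.011 m and value of joint pad_b above 7e-05 m) or (value of joint tag_c above 0.011 m and value of joint pad_c above 7e-05 m))), for 0.1 s.
At the end, for the whole second after the job is handed in: The softest rest's tag is at least 11 mm down of 14 (the rules know it by its pad, which alone hangs an unseeable 0.15 mm off its stop), the other tags under 6 mm, all pads back within 2 mm of up, every loose thing at rest within 20 mm of its start (((value of joint tag_a above 0.011 m and value of joint pad_a above 7e-05 m) or (value of joint tag_b above 0.011 m and value of joint pad_b above 7e-05 m) or (value of joint tag_c above 0.011 m and value of joint pad_c above 7e-05 m)) and not ((value of joint tag_a above 0.006 m and value of joint pad_a below 7e-05 m) or (value of joint tag_b above 0.006 m and value of joint pad_b below 7e-05 m) or (value of joint tag_c above 0.006 m and value of joint pad_c below 7e-05 m)) and value of joint each of pad_a, pad_b, pad_c below 0.002 m and distance of each of cork_block, rosette, ferrule, blower, oil_jar, mallet, gouge from where it was at the start of the episode below 0.02 m and linear speed of each of cork_block, rosette, ferrule, blower, oil_jar, mallet, gouge below 0.02 m/s); the robot touches nothing.
It fails at once if the tag of a rest that is not the softest is pushed down 6 mm or more ((value of joint tag_a above 0.006 m and value of joint pad_a below 7e-05 m) or (value of joint tag_b above 0.006 m and value of joint pad_b below 7e-05 m) or (value of joint tag_c above 0.006 m and value of joint pad_c below 7e-05 m)).
It fails at once if a loose thing on the bench is shifted, lifted or carried more than 20 mm (distance of any of cork_block, rosette, ferrule, blower, oil_jar, mallet, gouge from where it was at the start of the episode above 0.02 m).
It also fails if it takes over 51 s, if anything falls off the work surface, if the arm or the gripper's body presses on something with over 40 N, if the wrist force passes 120 N, or if a joint passes its speed limit or range.

## Working session

There is one attempt and no reset: what is moved stays moved. The work goes in short steps, Python scripts to look and compute and a tool call to move; the robot and the scene stay as the last step left them, time stands still between calls to the robot, and variables do not carry over. Pictures are saved under pics/ and viewed, about 8 in all and at most 12, crops included, and the job is handed in when it is done.

Besides the shell and the picture viewer there is one more tool, called after "Emit:" in YAML: its name, and indented under it one key for each argument. jog_arm: Moves the arm, as the interface text tells. Its arguments: {"type":"object","properties":{"series":{"type":"array","items":{"type":"number"}},"squeeze":{"type":"number"}},"required":["series"]}

```bash
mkdir -p pics
cat > h.py <<'E'
import numpy as np, cv2
from cell import ctrl
from scipy.spatial.transform import Rotation as R
def snap(name,fn):
    s=ctrl.observe(); im=ctrl.camera(name); cv2.imwrite('pics/'+fn,im); return s,im
def ray(name,u,v,s=None):
    p=ctrl.camera_params(name); f=192/np.tan(np.radians(p['vertical_fov'])/2)
    d=np.array([(u-p['cx'])/f,(v-p['cy'])/f]); q=d.copy()
    for _ in range(30): q=d/(1+p['k1']*(q@q))
    c=np.array([*q,1])
    if name=='wrist':
        T=np.array(p['tool_from_camera']); w,x,y,z=s['eef_rot']; Rt=R.from_quat([x,y,z,w]).as_matrix()
        return Rt@T[:3,3]+np.array(s['tool_pos']), Rt@T[:3,:3]@c
    Rm=cv2.Rodrigues(np.array(p['rvec'],float))[0]
    return -Rm.T@np.array(p['tvec']).ravel(), Rm.T@c
def at(name,u,v,z,s=None):
    o,d=ray(name,u,v,s); return o+d*(z-o[2])/d[2]
E
python3 - <<'E'
from h import *
for n in('scene','wrist'): s,im=snap(n,n+'0.png')
print(s)
print(ctrl.camera_params('wrist'))
E
```

```text
{'t': 0.05, 'qpos': array([ 1.20592683e+00,  2.21241369e-01,  1.52761757e+00,  2.49058131e-05,
        1.39473101e+00, -1.26102061e-01]), 'joint_velocities': array([ 5.64074249e-05,  1.00970378e-04, -2.08059872e-03, -6.92651404e-04,
       -1.53807317e-03,  1.21292376e-03]), 'effort': array([ 5.50373770e-04, -4.98611033e+01, -3.90869737e+01, -2.68136700e-04,
        6.38357364e-03, -3.62053606e-05]), 'tool_pos': array([147.71794817, 607.00963694, 403.5860606 ]), 'eef_rot': array([-2.54589737e-04,  1.19102452e-01,  9.92881467e-01, -9.65729011e-04]), 'ft_force': array([ 0.10721717,  0.29093743, -0.36204001]), 'ft_torque': array([ 0.01729195,  0.05799541, -0.01680137]), 'finger_gap': 0.9960812283222494}
{'vertical_fov': 70.65259628624648, 'cx': 255.9103195296876, 'cy': 191.70777602088737, 'k1': 0.010535795617295994, 'tool_from_camera': array([[ 1.22425701e-03, -9.58769463e-01, -2.84182369e-01,
         7.26727979e+01],
       [ 9.99998827e-01,  1.43534960e-03, -5.34564456e-04,
        -8.42126335e-01],
       [ 9.20425126e-04, -2.84181381e-01,  9.58770095e-01,
         3.05263401e+01],
       [ 0.00000000e+00,  0.00000000e+00,  0.00000000e+00,
         1.00000000e+00]])}
```

View pics/scene0.png

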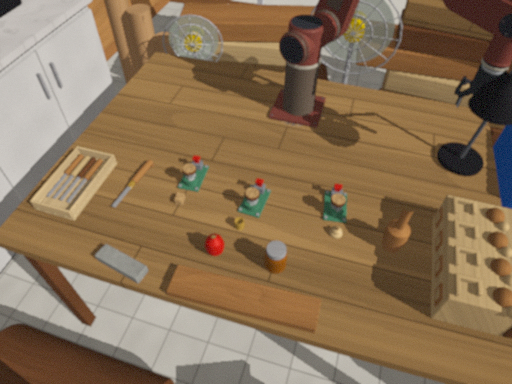

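View pics/wrist0.png

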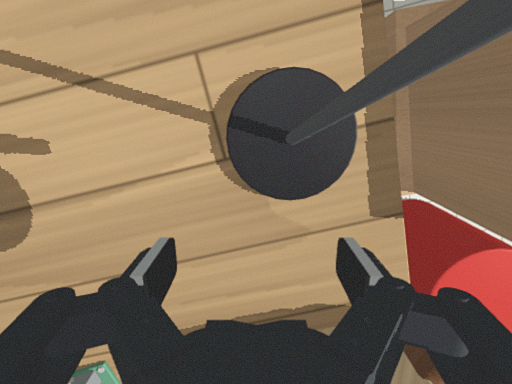

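The scene view faces the robot, so the robot's left is image right. The rests are near (335,203) left, (255,198) middle and (192,175) right. The wrist view only shows the lamp foot. I'll enlarge the row.

Run:
```python
import cv2
im=cv2.imread('pics/scene0.png')[145:245,165:365]
cv2.imwrite('pics/c.png',cv2.resize(im,None,fx=4,fy=4,interpolation=cv2.INTER_CUBIC))
```

```text
(no output)
```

View pics/c.png

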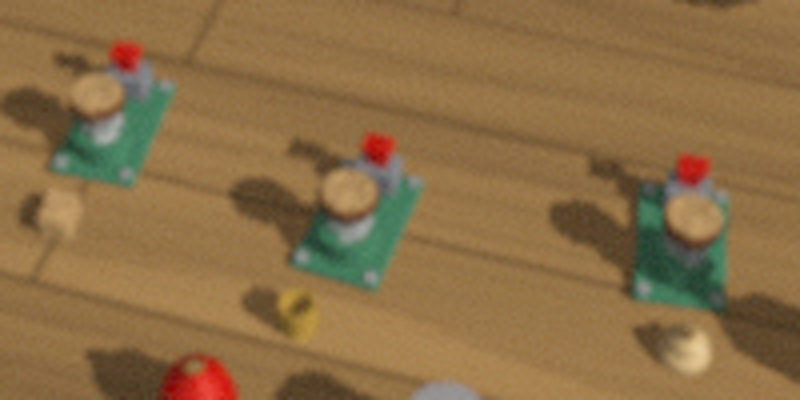

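In this crop (4x, offset 165,145) the cork pad centres are at left (694,213), middle (350,190) and right (97,94). The red tag tops are at (692,160), (378,141) and (126,47).

Run:
```python
from h import *
for p,t in (((694,213),(692,160)),((350,190),(378,141)),((97,94),(126,47))):
    P=at('scene',165+p[0]/4,145+p[1]/4,75);T=at('scene',165+t[0]/4,145+t[1]/4,59)
    d=P-T; print(P.round(1),T.round(1),np.hypot(*d[:2]),np.arctan2(d[1],d[0]))
s=ctrl.observe();w,x,y,z=s['eef_rot'];print(R.from_quat([x,y,z,w]).as_matrix().round(3))
```

```text
[510.4 243.   75. ] [439.8 232.7  59. ] 71.39334186716358 0.14580551300974398
[569.1 -25.   75. ] [497.5 -22.8  59. ] 71.57702301863223 -0.030400405876726468
[ 531.  -261.6   75. ] [ 456.3 -268.2   59. ] 74.9994093642794 0.0889450153293613
[[-0.972  0.237 -0.001]
 [ 0.237  0.972 -0.002]
 [ 0.    -0.002 -1.   ]]
```

Emit:
jog_arm:
  series: [0, -438, -268, 55, -20, 0, -438, -268, 55, -20, 0, -438, -268, 55, -20, 0, -438, -268, 55, -20, 0, -438, -268, 55, -20, 0, -438, -268, 55, -20, 0, -438, -268, 55, -20, 0, -438, -268, 55, -20, 0, -438, -268, 55, -20, 0, -438, -268, 55, -20, 0, -438, -268, 55, -20, 0, -438, -268, 55, -20, 0, -438, -268, 55, -20, 0, -438, -268, 55, -20]
  squeeze: 30

```text
t: 1.85
tool_pos: [509.6, 243.9, 349.9]
eef_rot: [0.0, -0.056, 0.998, 0.0]
ft_force: [-0.2, -0.1, -0.3]
finger_gap: -0.002
```

Run:
```python
from h import *
s,im=snap('wrist','w1.png'); print(s['t'],s['tool_pos'],s['eef_rot'],s['ft_force'],s['finger_gap'])
```

```text
1.85 [509.64269574 243.85095908 349.88312317] [ 1.46477053e-04 -5.56383434e-02  9.98450976e-01  4.06172595e-05] [-0.21726457 -0.06790125 -0.34156331] -0.0015004508199638956
```

View pics/w1.png

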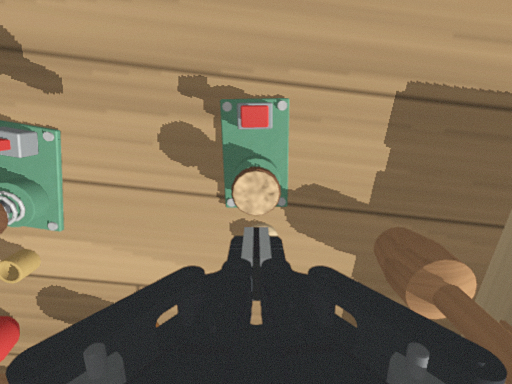

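The pad is centred at (256,192), right on the tool axis, and the mallet is well to the side. Pressing the left pad now.

Emit:
jog_arm:
  series: [0, 0, 0, 50, 0, 0, 0, 0, 85, 0, 0, 0, 0, 98, 0, 0, 0, 0, 102, 0, 0, 0, 0, 105, 0, 0, 0, 0, 105, 0, 0, 0, 0, 105, 0, 0, 0, 0, 105, 0]

```text
t: 2.9
tool_pos: [510.4, 243.4, 245.5]
eef_rot: [0.001, -0.055, 0.998, 0.0]
ft_force: [0.9, 1.6, 0.9]
finger_gap: 0.001
```

Emit:
jog_arm:
  series: [0, 0, 0, 2, 0, 0, 0, 0, 4, 0, 0, 0, 0, 4, 0, 0, 0, 0, 4, 0, 0, 0, 0, 4, 0]

```text
t: 3.52
tool_pos: [510.2, 243.3, 240.9]
eef_rot: [0.0, -0.055, 0.998, 0.0]
ft_force: [1.6, 0.8, 2.5]
finger_gap: 0.002
```

Left: about 1 N at 2.5 mm and 2.6 N at 7 mm, so it looks soft. On to the middle.

Emit:
jog_arm:
  series: [0, 0, 0, -50, 0, 0, 0, 0, -100, 0, 0, -6, -55, -100, 0, 0, -12, -110, -100, 0, 0, -18, -165, -100, 0, 0, -23, -220, -100, 0, 0, -29, -273, -100, 0, 0, -29, -273, -100, 0, 0, -29, -273, -60, 0, 0, -29, -273, -20, 0, 0, -29, -273, -10, 0, 0, -29, -273, -6, 0, 0, -29, -273, -4, 0, 0, -29, -273, -4, 0, 0, -29, -273, -4, 0, 0, -29, -273, -4, 0]

```text
t: 5.52
tool_pos: [569.5, -24.8, 245.7]
eef_rot: [0.001, -0.055, 0.998, -0.0]
ft_force: [1.1, 2.1, 3.6]
finger_gap: 0.001
```

Emit:
jog_arm:
  series: [0, 0, 0, 2, 0, 0, 0, 0, 4, 0, 0, 0, 0, 4, 0, 0, 0, 0, 4, 0, 0, 0, 0, 4, 0]

```text
t: 6.15
tool_pos: [569.6, -24.9, 241.7]
eef_rot: [0.001, -0.055, 0.998, -0.0]
ft_force: [-0.4, 2.3, 7.4]
finger_gap: -0.005
```

Middle: about 1.0 N/mm, stiffer. Now the right one.

Emit:
jog_arm:
  series: [0, 0, 0, -50, 0, 0, 0, 0, -100, 0, 0, 14, -50, -100, 0, 0, 28, -100, -100, 0, 0, 42, -150, -100, 0, 0, 56, -200, -100, 0, 0, 64, -231, -100, 0, 0, 64, -231, -100, 0, 0, 64, -231, -60, 0, 0, 64, -231, -20, 0, 0, 64, -231, -10, 0, 0, 64, -231, -6, 0, 0, 64, -231, -4, 0, 0, 64, -231, -4, 0, 0, 64, -231, -4, 0, 0, 64, -231, -4, 0]

```text
t: 8.15
tool_pos: [531.3, -261.7, 245.8]
eef_rot: [0.001, -0.055, 0.998, -0.0]
ft_force: [1.4, 3.2, 4.8]
finger_gap: 0.001
```

Emit:
jog_arm:
  series: [0, 0, 0, 2, 0, 0, 0, 0, 4, 0, 0, 0, 0, 4, 0, 0, 0, 0, 4, 0, 0, 0, 0, 4, 0]

```text
t: 8.78
tool_pos: [531.4, -261.7, 242.3]
eef_rot: [0.001, -0.055, 0.998, -0.0]
ft_force: [-0.7, 4.1, 10.0]
finger_gap: 0.001
```

Run:
```python
from h import *
im=cv2.imread('pics/w1.png')
class S(dict):pass
s=dict(tool_pos=[509.64,243.85,349.88],eef_rot=[1.46e-4,-.055638,.998451,4e-5])
print(at('wrist',255.5,117,59,s),at('wrist',256,192,75,s))
```

```text
[442.28503048 235.07148457  59.        ] [509.49191195 243.14825344  75.        ]
```

Right: about 1.6 N/mm, the stiffest, so the left rest is the softest. Moving over its tag, estimated at (441,234.5).

Emit:
jog_arm:
  series: [0, 0, 0, -50, 0, 0, 0, 0, -100, 0, 0, 4, 55, -100, 0, 0, 8, 110, -100, 0, 0, 12, 165, -100, 0, 0, 15, 220, -100, 0, 0, 19, 275, -100, 0, 0, 23, 330, -100, 0, 0, 27, 385, -100, 0, 0, 31, 440, -100, 0, 0, 35, 480, -100, 0, 0, 35, 503, -100, 0, 0, 35, 503, -100, 0, 0, 35, 503, -100, 0]

```text
t: 10.52
tool_pos: [440.7, 233.9, 340.4]
eef_rot: [-0.0, -0.055, 0.998, -0.0]
ft_force: [1.0, -0.4, -0.6]
finger_gap: -0.001
```

Run:
```python
from h import *
s,im=snap('wrist','w2.png'); print(s['t'],s['tool_pos'],s['eef_rot'],s['ft_force'],s['finger_gap'])
```

```text
10.525 [440.67293873 233.93492045 340.3715393 ] [-9.83139851e-05 -5.50548067e-02  9.98483244e-01 -4.13080609e-04] [ 0.99058172 -0.43559214 -0.61704921] -0.0013650266388393882
```

View pics/w2.png

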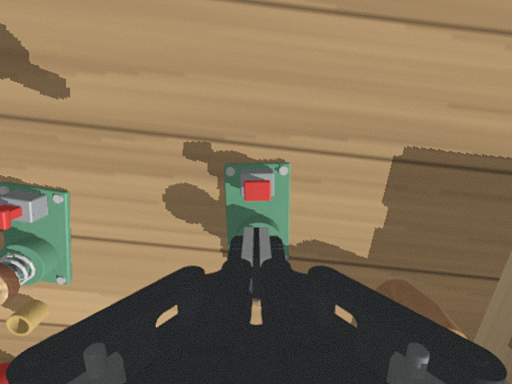

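The tag is at (257,190), within about 1 mm of the tool axis. Pushing it down.

Emit:
jog_arm:
  series: [0, 0, 0, 50, 0, 0, 0, 0, 95, 0, 0, 0, 0, 105, 0, 0, 0, 0, 112, 0, 0, 0, 0, 117, 0, 0, 0, 0, 121, 0, 0, 0, 0, 123, 0, 0, 0, 0, 123, 0, 0, 0, 0, 123, 0, 0, 0, 0, 123, 0]

```text
t: 11.82
tool_pos: [441.5, 234.8, 219.4]
eef_rot: [0.001, -0.055, 0.998, 0.0]
ft_force: [-0.8, -2.0, 8.5]
finger_gap: -0.001
```

The force rose to 8.5 N at tip height 46.4 mm, so the tag is on its stop. Retracting to check.

Emit:
jog_arm:
  series: [0, 0, 0, -40, 0, 0, 0, 0, -90, 0, 0, 0, 0, -123, 0, 0, 0, 0, -123, 0, 0, 0, 0, -123, 0, 0, 0, 0, -123, 0]

```text
t: 12.58
tool_pos: [440.0, 234.4, 339.0]
eef_rot: [-0.001, -0.055, 0.998, -0.0]
ft_force: [0.4, -0.4, 0.2]
finger_gap: 0.002
```

Run:
```python
from h import *
s,a=snap('wrist','w3.png'); print(s['t'],s['tool_pos'],s['ft_force'])
_,b=snap('scene','s3.png')
f=lambda i,y,x:i[y:y+150,x:x+200]
b=cv2.resize(b[145:245,165:365],(800,400),interpolation=cv2.INTER_CUBIC)
w=np.hstack([cv2.resize(i[140:240,150:350],(400,200)) for i in (cv2.imread('pics/w2.png'),a)])
cv2.imwrite('pics/chk.png',np.vstack([b,w]))
```

```text
12.575 [439.96359175 234.4130082  339.03092949] [ 0.364263   -0.35120127  0.20706501]
```

View pics/chk.png

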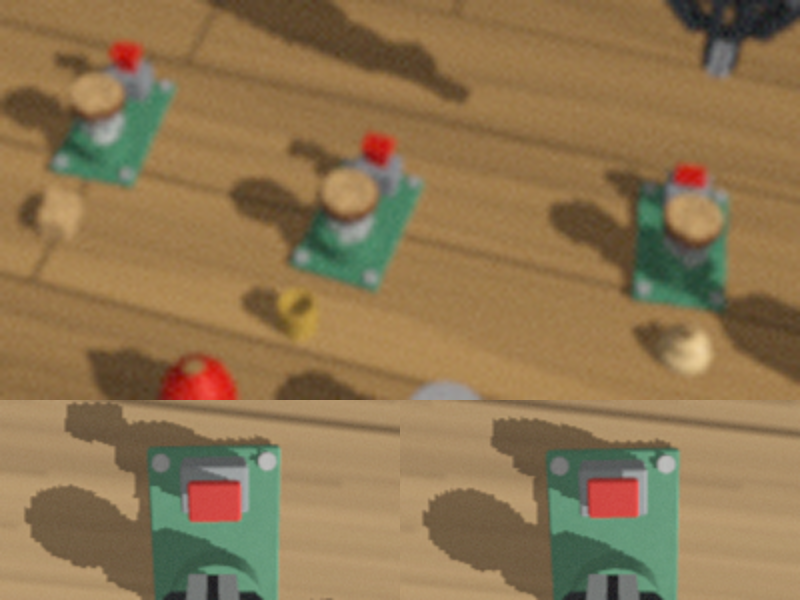

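The left tag's top edge has dropped from about crop row 155 to 167, and its red strip is shorter. The other two tags, the pads and the loose things in view look unchanged. The arm is clear.

```bash
python3 -c "
from cell import ctrl
print(ctrl.hand_in())"
```

```text
the job is handed in; nothing more can be done
None
```

I pressed the three pads left, middle, right, then pushed down the left rest's red tag, since the left spring was clearly the softest. The job is handed in; it reports no verdict.

| Rest | Force felt | Depth | Stiffness |
|---|---|---|---|
| Left | about 2.5 N | 7 mm | about 0.35 N/mm |
| Middle | 7.4 N | 6 mm | about 1.1 N/mm |
| Right | 10 N | 5.7 mm | about 1.7 N/mm |

- **Tag:** the force rose to 8.5 N with the fingertips 46.4 mm above the bench, which matches the tag's stop at 46 mm.
- **Last pictures:** the left tag is lower. The other two tags are up, all pads have sprung back, and the loose things in view (block, ferrule, rosette, blower, jar cap) look unmoved. The mallet and gouge were outside that last crop, but the arm's path stayed clear of both.
- **Finish:** the arm was clear of everything at about 12.6 s, and no check failed or disagreed.

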